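# Put the salt pig away in its bay

## Robot

A 6-joint arm with a two-finger parallel gripper is mounted at the origin on the work surface. World frame = base frame: x ahead of the robot, y to its left, z up, the work surface at z = 0. Lengths are in m, angles in rad, forces in N, time in s.
With the tool pointing down it reaches from about 0.4 to 0.825 m from the base axis. Payload 7 kg.
Tool frame: the origin (TCP) lies midway between the tips of the shut fingers; the grasp point (between the pads) lies 19 mm behind it (env.tcp_to_grasp is the z of the grasp point in the tool frame, in m); z points along the fingers, y is the direction in which the jaws open and shut (so a half turn about z gives the same grasp; the last joint's range is limited). The gripper opens to 88 mm and grips with 3 to 60 N. Pads are 19 mm wide; open, the fingers measure 130 mm over their backs; the gripper's body (78 mm by 193 mm) begins 47 mm behind the grasp point.
Start: joints at [-0.974, 0.359, 0.012, 0, -1.224, -0.288], TCP at [0.205, -0.643, 0.227] pointing down, gripper open.
Joint ranges: [-3.07, 3.07], [-1.43, 2.12], [-1.02, 1.25], [-3.03, 1.67], [-3.05, -0], [-3.03, 3.03]. Speed limits (rad/s): [2.39, 2.39, 3.01, 3.14, 3.14, 3.14].

## Interface

Orientations are given as a 3x3 rotation matrix whose columns are the frame's x, y, z axes.
In Python, from rig import env, inverse_kinematics, readout, viewer, workorder gives the robot as it stands. Calls block until the motion is done:
- env.move_to(position, orientation): joint-space move of the TCP to a pose.
- env.move_l(position, speed=0.15, rotation=None): straight line of the TCP; rotation=None keeps the orientation; speed is the mean speed in m/s.
- env.movej(angles): joint-space move.
- env.set_gripper(opening): finger opening in m; the grip force is fixed at half the most; returns when the fingers have stopped.
- env.wait(seconds).
- inverse_kinematics(position, orientation): joint angles nearest the present ones, or None.
- readout.read_state(): the state.
- viewer.read_camera(name): name is "scene" or "top" or "wrist"; returns (picture, depth): 480x640x3 uint8, red, green, blue; 480x640 float32, m along the optical axis (not along the pixel's ray), 0 where there is no reading.
- viewer.camera_model(name): a dict with "fx", "fy", "cx", "cy" (pixels), "pose" (4x4, takes a point from camera to world coordinates); the wrist camera has in their place "tool_from_camera" (4x4, takes a point from camera to tool coordinates, whose origin is the TCP and whose axes are the flange's). Camera axes: x right, y up, looking along -z (the intrinsics and any distortion apply to the point x, -y, -z); pixel columns grow to the right and rows downward; lengths in m; the calibration is good to about 2 mm. A picture is of the moment at which its call begins: read the wrist's pose just before it. camera_model takes no time and is no camera call.
A pose or a line that the arm cannot do raises env.MotionError and nothing moves.
- workorder.finish_job(): hands the job in, once; it reports no verdict.
The state is a dict: "time": time; "joint_pos": joint angles; "joint_vel": joint speeds; "joint_torque": joint torques, N m; "tool_pos": TCP position; "eef_rot": TCP orientation; "contact_force": force on the tool from outside, world axes, zero at the start; "torque": the same for the moment, N m; "gripper_width": finger opening in m.
Only numpy, scipy, OpenCV 4.12 (cv2) and the standard library are available. Lean on these libraries where they do the work, as an engineer would, in place of code of your own. Each camera call takes 0.05 s, during which the arm holds its last target.

## Task

Put the salt pig away: put the little wooden salt spoon inside it and shut its lid. Then slide it along the counter, without lifting or tipping it, under the slatted shelf into the one empty bay (the one with the round liner), handle facing out, until it is fully home against the back rail. Leave everything else where it stands.

Things in the scene. Friction and masses are not known exactly. Their poses are not given: they have to be found in the camera images.
- pig_center (a point): Centre of the salt pig, 52 mm above its underside. Round white stoneware crock, 108 mm across, rim 91 mm high, 104 mm with the lid shut; wall 6 mm, inner floor 8 mm above the underside, mouth 90 mm across; about 0.7 kg with lid. Own z up; its handle sticks out along its own -x (roughly towards the robot at the start), the lid's hinge is at its +x side.
- pig_handle (a point): Middle of the pig's handle, 52 mm above its underside, 86 mm from the pig's axis along its own -x; axes as the pig's. An upright D loop in the pig's x-z plane, 14 mm thick (along y), 26 to 76 mm above the counter, reaching 46 mm out from the wall (100 mm from the pig's axis). Sliding the pig takes about 3 to 7 N.
- lid_hinge (a point): Middle of the lid's hinge line, which runs along the pig's y: 56 mm from the pig's axis on its +x side, 93 mm above the counter; axes as the pig's. The round wooden lid is 12 mm thick, 108 mm across, with a small lip at its free edge, and reaches 119 mm from the hinge.
- lid (a joint): Angle of the salt pig's lid (rad): 0 shut, 1.57 upright, 1.9 leaning back on its stop. Free edge at the handle side when shut. Light hinge friction: a push of about 0.5 N at the free edge moves it; it stays where left near upright and falls shut by itself below about 0.9 rad. Standing open it is too tall to go under the shelf.
- spoon_center (a point): Middle of the wooden salt spoon, 5.5 mm above its underside. It lies flat on the counter, 78 mm long along its own x, 18 g: a bar handle 11 mm wide and 11 mm high from -39 to +13 mm, and a round scoop 29 mm across and 15 mm high centred at +24.5 mm.
- shelf: Slatted wooden counter shelf, fixed, 126 mm deep (own x, +x to its back), 470 mm wide (own y), 134 mm high; origin on the counter under its centre. Four 14 mm upright panels make three bays at y = -152, 0, +152 mm, each 138 mm wide, 122 mm high under the slats, without floor. Front edge x = -63 mm; back rail 30 to 60 mm above the counter, inner face x = +51 mm.
- bay_home (a point): Centre of the round dark liner (100 mm across, 1 mm thin, stuck on the counter) in the empty bay, at counter level: where the pig's axis stands when the pig touches the back rail, in the middle of the bay; 60 mm behind the shelf's front edge. Axes as the shelf's: +x to the back.
- tea_tin: Steel tea tin, 90 mm across, 104 mm high, standing in one of the other bays; origin under its centre.
- sugar_jar: White lidded sugar jar, 96 mm across, 108 mm high, standing in one of the other bays; origin under its centre.
- pie_dish: Round glass pie dish, 228 mm across, 42 mm high, on the counter to the left; origin under its centre.
- measuring_cup: Yellow plastic measuring cup, 80 mm across, 62 mm high, with a flat handle reaching 112 mm from its centre along its own -x; on the right; origin under its centre.
- bench_scraper: Chrome bench scraper lying on the counter, round wooden grip 27 mm thick and 150 mm long along its own y, blade reaching 112 mm along its +x; origin under the grip.
- pepper_mill: Turned dark wooden pepper mill, 56 mm across, 180 mm high, standing at the back right; origin under its centre.
- pastry_brush: Pastry brush with a wooden handle lying along its own x near the robot on the left, about 0.2 m long; origin under its middle.
Not all that is in view belongs to the job. What is shaped like the part that bears pig_center but turquoise is not meant.

How it is judged:
On the way, in this order (a step that is already met when the one before it is completed fails the run):
1. the spoon lies inside the open salt pig, let go (horizontal distance between spoon_center and pig_center below 0.045 m and z of spoon_center in the frame of pig_center below 0.035 m and contact force between the fingers and spoon below 0.1 N and value of joint lid above 1 rad), for 0.1 s.
2. the lid is shut with the spoon inside (value of joint lid below 0.06 rad and horizontal distance between spoon_center and pig_center below 0.045 m and z of spoon_center in the frame of pig_center below 0.035 m), for 0.2 s.
At the end, for the whole second after the job is handed in: The pig stands upright and still on the counter in the empty bay, its axis within 10 mm of home along the bay and 20 mm across it, its handle pointing out of the bay within 0.4 rad, its lid shut (under 0.06 rad) and the spoon inside; the robot has let go (all of step 2 and x of pig_center in the frame of bay_home between -0.01 and 0.01 m and y of pig_center in the frame of bay_home between -0.02 and 0.02 m and angle between the x axis of pig_center and the x axis of bay_home, either way round below 0.4 rad and x of pig_handle in the frame of bay_home below -0.05 m and angle between pig_center's own z axis and vertical below 0.05 rad and height (world z) of pig_center below 0.056 m and linear speed of pig below 0.01 m/s); the robot touches nothing.
It fails at once if the pig is tipped by more than 0.2 rad (angle between pig_center's own z axis and vertical above 0.2 rad).
It fails at once if the pig is lifted more than 20 mm off the counter (height (world z) of pig_center above 0.072 m).
It fails at once if the tea tin, sugar jar, pie dish, measuring cup, scraper, pepper mill or brush is moved more than 25 mm (distance of any of tea_tin, sugar_jar, pie_dish, measuring_cup, bench_scraper, pepper_mill, pastry_brush from where it was at the start of the episode above 0.025 m).
It also fails if it takes over 72 s, if anything falls off the work surface, if the arm or the gripper's body presses on something with over 40 N, if the wrist force passes 120 N, or if a joint passes its speed limit or range.

## Working session

There is one attempt and no reset: what is moved stays moved. The work goes in short steps, each a Python script; the robot and the scene stay as the last script left them, time stands still between calls to the robot, and variables do not carry over. Pictures are saved under pics/ and viewed, and the job is handed in when it is done.

```bash
ls; mkdir -p pics; python3 - <<'E'
from rig import env, readout, viewer
import cv2
for n in ["scene","top","wrist"]:
    p,d=viewer.read_camera(n)
    cv2.imwrite(f"pics/a_{n}.png",p[:,:,::-1]); 
    m=viewer.camera_model(n); print(n,m)
print(readout.read_state()["time"],readout.read_state()["contact_force"],env.tcp_to_grasp)
E
```

```text
pics
scene {'fx': 596.4609466355267, 'fy': 596.4609466355267, 'cx': 329.9530359205939, 'cy': 242.3932543800311, 'pose': array([[-0.59222212, -0.60093807,  0.53679269,  1.19483791],
       [ 0.80567814, -0.43130404,  0.406029  ,  0.48598258],
       [-0.01247743,  0.6729415 ,  0.73959047,  1.02682056],
       [ 0.        ,  0.        ,  0.        ,  1.        ]])}
top {'fx': 455.7046555441112, 'fy': 455.7046555441112, 'cx': 316.9712000421268, 'cy': 238.55976901662538, 'pose': array([[ 0.02510088,  0.98881231, -0.14703798,  0.38015265],
       [-0.99870584,  0.03131164,  0.04007769,  0.00301797],
       [ 0.04423331,  0.1458417 ,  0.98831858,  0.99994789],
       [ 0.        ,  0.        ,  0.        ,  1.        ]])}
wrist {'fx': 410.7433451769133, 'fy': 410.7433451769133, 'cx': 320.40766416556426, 'cy': 242.26492154495807, 'tool_from_camera': array([[ 9.59629724e-04,  9.51186021e-01,  3.08616644e-01,
         8.51775708e-02],
       [ 9.99999523e-01, -9.68838461e-04, -1.23401204e-04,
         4.46077479e-04],
       [ 1.81622173e-04,  3.08616615e-01, -9.51186497e-01,
        -1.58464749e-01],
       [ 0.00000000e+00,  0.00000000e+00,  0.00000000e+00,
         1.00000000e+00]])}
0.15 [0.2222767  0.23993383 0.2973487 ] -0.0188
```

View pics/a_scene.png

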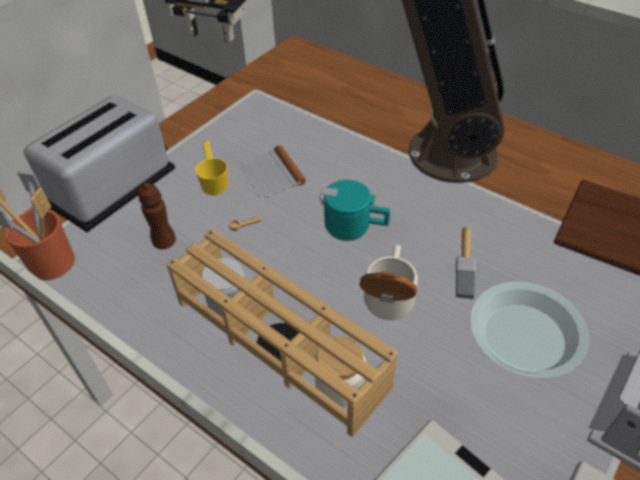

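View pics/a_top.png

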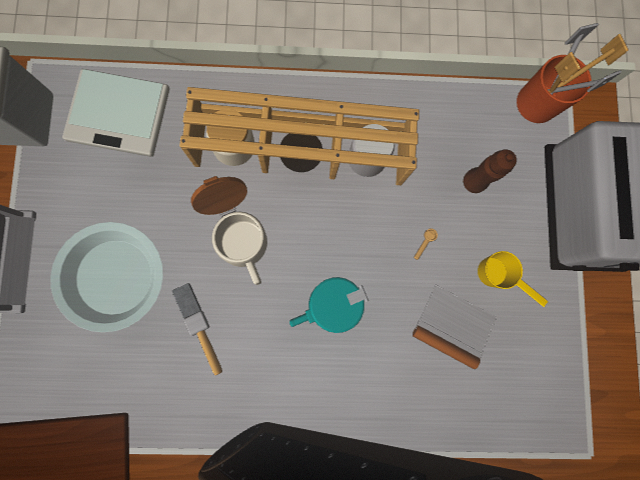

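View pics/a_wrist.png

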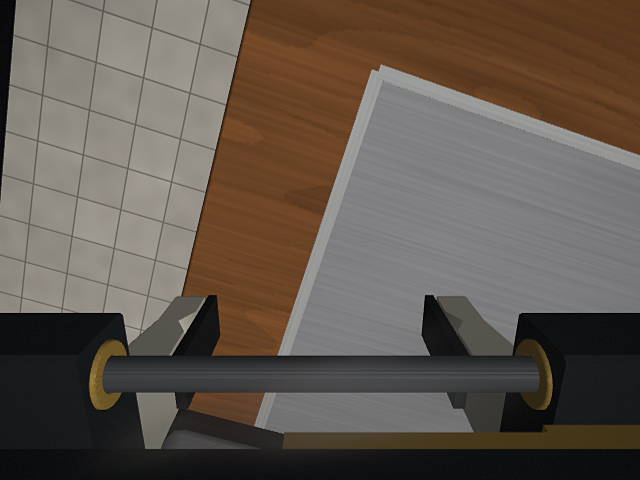

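```bash
cat > h.py <<'E'
import numpy as np, cv2
from rig import env, inverse_kinematics, readout, viewer, workorder
def cam(n):
    m=viewer.camera_model(n)
    if n=="wrist":
        s=readout.read_state(); T=np.eye(4);T[:3,:3]=np.array(s["eef_rot"]).reshape(3,3);T[:3,3]=s["tool_pos"]
        P=T@m["tool_from_camera"]
    else: P=np.array(m["pose"])
    p,d=viewer.read_camera(n)
    return p,d,m,P
def cloud(d,m,P):
    v,u=np.mgrid[0:480,0:640]
    X=np.stack([(u-m["cx"])/m["fx"]*d,-(v-m["cy"])/m["fy"]*d,-d],-1)
    W=X@P[:3,:3].T+P[:3,3]; W[d<=0]=np.nan; return W
def ray(uv,z,m,P):
    uv=np.atleast_2d(uv).astype(float)
    r=np.stack([(uv[:,0]-m["cx"])/m["fx"],-(uv[:,1]-m["cy"])/m["fy"],-np.ones(len(uv))],-1)@P[:3,:3].T
    t=(z-P[2,3])/r[:,2]; return P[:3,3]+t[:,None]*r
def circ(xy):
    A=np.c_[2*xy,np.ones(len(xy))]; s=np.linalg.lstsq(A,(xy**2).sum(1),rcond=None)[0]
    return s[:2],np.sqrt(s[2]+s[0]**2+s[1]**2)
def st():
    s=readout.read_state(); print("t %.2f pos %s F %s g %.4f"%(s["time"],np.round(s["tool_pos"],4),np.round(s["contact_force"],1),s["gripper_width"])); return s
def save(n,img,k=1):
    cv2.imwrite("pics/"+n,cv2.resize(img,None,fx=k,fy=k,interpolation=cv2.INTER_CUBIC)[:,:,::-1])
E
python3 - <<'E'
from h import *
p,d,m,P=cam("top"); W=cloud(d,m,P)
np.savez("top.npz",p=p,d=d,P=P)
save("pigcrop.png",p[160:300,170:320],4); save("spooncrop.png",p[210:280,390:460],8); save("shelfcrop.png",p[70:200,160:440],2.8)
hsv=cv2.cvtColor(p,cv2.COLOR_RGB2HSV)
for n,(u,v) in dict(counter=(350,220),rim=(238,213),floor=(240,242),lid=(218,195),handle=(252,270),spoon=(427,243),slat=(300,120),liner=(300,150)).items():
    print(n,p[v,u],hsv[v,u],np.round(W[v,u],4))
E
```

```text
counter [150 147 145] [ 12   8 150] [ 0.5727 -0.1102  0.0032]
rim [220 211 191] [ 21  34 220] [0.5625 0.127  0.0909]
floor [205 197 178] [ 21  34 205] [0.5149 0.1309 0.0072]
lid [83 57 41] [ 11 129  83] [0.5822 0.1569 0.158 ]
handle [204 195 176] [ 20  35 204] [0.4494 0.0952 0.0757]
spoon [147 114  76] [ 16 123 147] [ 0.5251 -0.2815  0.0106]
slat [124  93  58] [ 16 136 124] [0.7842 0.0083 0.0464]
liner [183 141  80] [ 18 144 183] [0.6848 0.0059 0.1339]
```

```bash
python3 - <<'E'
from h import *
f=np.load("top.npz");p,d,P=f["p"],f["d"],f["P"];m=viewer.camera_model("top");W=cloud(d,m,P);z=W[...,2]
def sub(u0,u1,v0,v1):
    k=np.zeros((480,640),bool);k[v0:v1,u0:u1]=1;return k
hsv=cv2.cvtColor(p,cv2.COLOR_RGB2HSV)
print("z counter",np.nanmedian(z[200:260,320:380]))
k=sub(205,275,207,290)&(z>0.086)&(z<0.097)&(hsv[...,1]<70)
xy=W[k][:,:2];print("rim",k.sum(),circ(xy))
c,r=circ(xy); print("mean r split",np.percentile(np.hypot(*(xy-c).T),[2,50,98]))
k2=sub(235,275,255,290)&(z>0.06)&(z<0.085)&(hsv[...,1]<70)
q=W[k2][:,:2];q=q[np.hypot(*(q-c).T)>0.058];print("handle",len(q),q.mean(0),np.hypot(*(q-c).T).max(),"dir",np.arctan2(*(c-q.mean(0))[::-1]))
k3=sub(170,435,75,190)&(z>0.126)&(z<0.142)&(hsv[...,1]>60)
q=W[k3][:,:2].astype(np.float32);rc=cv2.minAreaRect(q);print("shelf",rc,cv2.boxPoints(rc))
k4=sub(405,445,222,265)&(hsv[...,1]>90)
q=ray(np.argwhere(k4)[:,::-1],0.008,m,P)[:,:2].astype(np.float32);rc=cv2.minAreaRect(q);print("spoon",k4.sum(),rc,cv2.boxPoints(rc), "z",np.nanmedian(z[k4]))
k5=sub(190,250,172,218)&(z>0.09)&(hsv[...,1]>90)
q=W[k5];print("lid",len(q),q.min(0),q.max(0),q.mean(0));
E
```

```text
z counter 0.0007980570053295333
rim 552 (array([0.51548081, 0.12673677]), np.float64(0.04940575405421388))
mean r split [0.04513998 0.04911666 0.05583895]
handle 149 [0.44312544 0.09360342] 0.10066597624905091 dir 0.42942504449288005
shelf ((0.6957973837852478, 0.007606282830238342), (0.46972644329071045, 0.20100536942481995), 86.99610900878906) [[ 0.58312505 -0.22166751]
 [ 0.7838543  -0.23220097]
 [ 0.8084697   0.23688008]
 [ 0.60774046  0.24741353]]
spoon 233 ((0.5222076177597046, -0.2789504826068878), (0.02679922804236412, 0.07876608520746231), 63.41087341308594) [[ 0.48099223 -0.2733055 ]
 [ 0.55142796 -0.3085604 ]
 [ 0.56342304 -0.28459546]
 [ 0.49298728 -0.24934056]] z 0.010180730742462396
lid 1587 [0.55364028 0.10738158 0.09473761] [0.61240519 0.20461437 0.20947851] [0.58213572 0.1563119  0.15710937]
```

View pics/pigcrop.png

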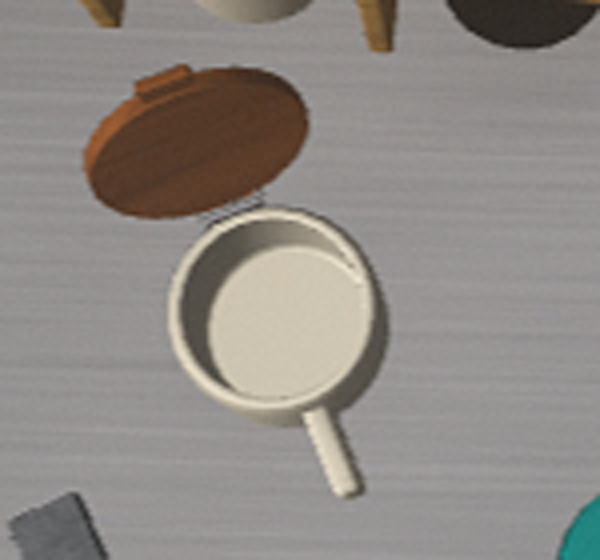

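View pics/shelfcrop.png

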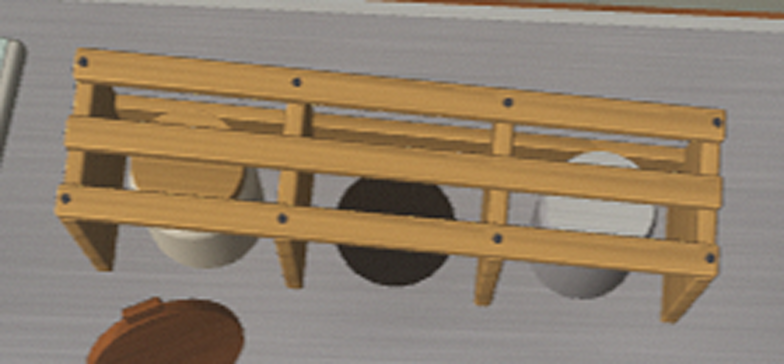

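View pics/spooncrop.png

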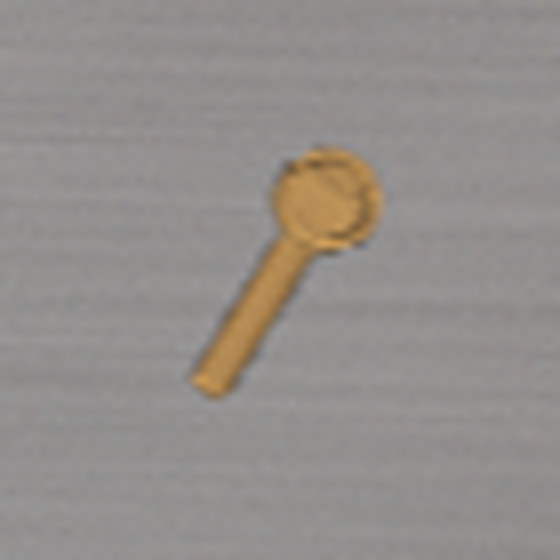

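```bash
python3 - <<'E'
from h import *
f=np.load("top.npz");p,d,P=f["p"],f["d"],f["P"];m=viewer.camera_model("top");W=cloud(d,m,P);z=W[...,2]
hsv=cv2.cvtColor(p,cv2.COLOR_RGB2HSV)
k=np.zeros((480,640),bool);k[75:172,170:435]=1
k3=k&(z>0.128)&(z<0.140)&(hsv[...,1]>90)&(hsv[...,0]>12)
q=W[k3][:,:2].astype(np.float32);rc=cv2.minAreaRect(q);print("shelf",rc);print(cv2.boxPoints(rc))
# nail-free edge: front & back fits
k=np.zeros((480,640),bool);k[130:178,272:332]=1
kl=(k&(hsv[...,2]<70)&(abs(z)<0.006)).astype(np.uint8)
ed=[]
for u in range(272,332):
    vs=np.where(kl[:,u])[0]
    if len(vs)>3: ed.append((u,vs.max()+0.5))
ed=np.array(ed);w=ray(ed,0.001,m,P)[:,:2];
print("liner front arc",len(ed),circ(w)); 
allp=ray(np.argwhere(kl)[:,::-1],0.001,m,P)[:,:2]; print(allp.min(0),allp.max(0))
# refine pig: outer rim, handle ; scene camera
ps,ds,ms,Ps=cam("scene");np.savez("scene.npz",p=ps,d=ds,P=Ps)
Ws=cloud(ds,ms,Ps);zs=Ws[...,2];hs=cv2.cvtColor(ps,cv2.COLOR_RGB2HSV)
k=np.zeros((480,640),bool);k[240:325,350:430]=1
kk=k&(zs>0.085)&(zs<0.097)&(hs[...,1]<70);c,r=circ(Ws[kk][:,:2]);print("scene rim",kk.sum(),c,r)
k=np.zeros((480,640),bool);k[210:245,220:270]=1
kk=k&(hs[...,1]>90);q=ray(np.argwhere(kk)[:,::-1],0.008,ms,Ps)[:,:2].astype(np.float32);print("scene spoon",cv2.minAreaRect(q),np.nanmedian(zs[kk]))
k=np.zeros((480,640),bool);k[225:430,160:400]=1
kk=k&(zs>0.128)&(zs<0.14)&(hs[...,1]>90)&(hs[...,0]>12);q=Ws[kk][:,:2].astype(np.float32);rc=cv2.minAreaRect(q);print("scene shelf",rc)
print(readout.read_state()["eef_rot"])
E
```

```text
shelf ((0.7325149178504944, 0.0049136728048324585), (0.4681931436061859, 0.12740862369537354), 86.86759185791016)
[[ 0.6561139  -0.22535212]
 [ 0.78333217 -0.23231418]
 [ 0.8089159   0.23517947]
 [ 0.68169767  0.24214153]]
liner front arc 40 (array([0.72793664, 0.00515164]), np.float64(0.047643013999054525))
[ 0.68175283 -0.04373501] [0.76949224 0.05020503]
scene rim 247 [0.52416824 0.12769426] 0.054201702557428864
scene spoon ((0.5497792959213257, -0.2792515456676483), (0.1157679408788681, 0.05415722355246544), 2.4568979740142822) 0.012933543152520155
scene shelf ((0.6833556294441223, 0.006865009665489197), (0.47038307785987854, 0.2311720997095108), 87.12178039550781)
[[-9.52712649e-01 -3.03872507e-01 -3.28049416e-04]
 [-3.03872672e-01  9.52712360e-01  7.47757216e-04]
 [ 8.53138734e-05  8.12083011e-04 -9.99999667e-01]]
```

```bash
cat >> h.py <<'E'
PIG=np.array([0.5155,0.1267]);PA=0.429
HOME=np.array([0.7295,0.005]);HA=-0.0546
SP=np.array([0.5222,-0.279]);SA=-0.4644
def down(a,tilt=0.,flip=False):
    """tool x = -dir(a) (or + if flip); tool z down tilted forward toward dir(a)"""
    f=np.array([np.cos(a),np.sin(a),0]);
    zt=np.array([0,0,-1.])*np.cos(tilt)+f*np.sin(tilt)
    xt=-f*np.cos(tilt)+np.array([0,0,-1.])*np.sin(tilt)
    if flip: xt=-xt
    return np.stack([xt,np.cross(zt,xt),zt],1)
def u(a): return np.array([np.cos(a),np.sin(a)])
E
python3 - <<'E'
from h import *
R=down(SA); g=SP-0.005*u(SA)
env.move_to(np.r_[g-0.03*u(SA),0.2],R); st()
p,d,m,P=cam("wrist");np.savez("w1.npz",p=p,d=d,P=P);save("w1.png",p)
W=cloud(d,m,P);hs=cv2.cvtColor(p,cv2.COLOR_RGB2HSV)
k=(hs[...,1]>90)&(abs(W[...,0]-SP[0])<.07)&(abs(W[...,1]-SP[1])<.07)&(W[...,2]<.03)
k=cv2.morphologyEx(k.astype(np.uint8),cv2.MORPH_OPEN,np.ones((3,3)))
q=ray(np.argwhere(k)[:,::-1],0.009,m,P)[:,:2].astype(np.float32);print(len(q),cv2.minAreaRect(q))
c=q.mean(0);ax=np.linalg.svd(q-c,full_matrices=False)[2][0]; ax*=np.sign(ax[0]);t=(q-c)@ax;print(c,np.arctan2(ax[1],ax[0]),t.min(),t.max(),"center",c+ax*(t.min()+t.max())/2)
b=q[t<t.min()+0.045];print("bar mean",b.mean(0)); ab=np.linalg.svd(b-b.mean(0),full_matrices=False)[2][0];ab*=np.sign(ab[0]);print("bar ang",np.arctan2(ab[1],ab[0]))
for tgt,Rr in [((*(PIG-0.005*u(PA)),0.05),down(PA)),((*(PIG+.15*u(PA)),.165),down(PA)),((*(PIG-.09*u(PA)),.04),down(PA,.7)),((*(PIG-.09*u(PA)),.04),down(PA,.7,True)),((*(HOME-.09*u(HA)),.04),down(HA,.7)),((*(HOME-.09*u(HA)),.04),down(HA,.7,True))]:
    print(inverse_kinematics(np.array(tgt),Rr))
E
```

```text
t 1.98 pos [ 0.4908 -0.2638  0.2001] F [0.5 0.1 0.2] g 0.0876
1422 ((0.5212726593017578, -0.27823951840400696), (0.02757955715060234, 0.08058494329452515), 64.16133880615234)
[ 0.5281048  -0.27914473] -0.5465094 -0.047036994 0.03387054 center [ 0.5224804  -0.27572337]
bar mean [ 0.50692457 -0.26624286]
bar ang -0.551025
[ 0.6125233   0.3036107  -0.53518537  0.         -0.73200026 -1.75431963]
[ 0.56878424  0.40515236 -0.06169723  0.         -1.10394674 -1.71058057]
[ 0.16867502  0.06366285 -0.78098459 -1.32059262 -0.17199407 -0.05281273]
None
None
None
```

View pics/w1.png

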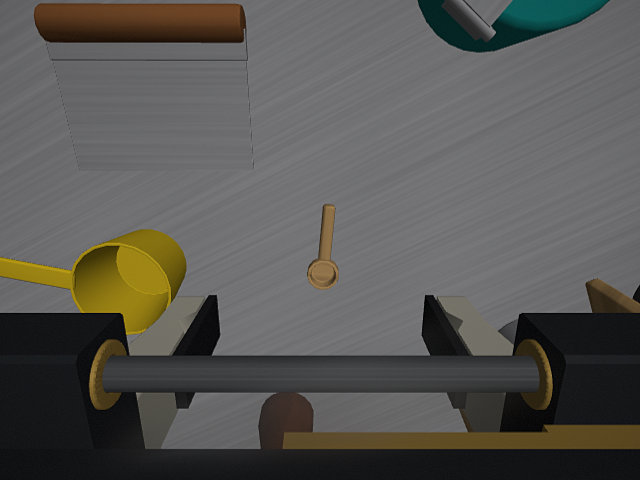

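```bash
sed -i 's/^SP=.*/SP=np.array([0.5215,-0.275]);SA=-0.55/' h.py; python3 - <<'E'
from h import *
for nm,c,a in (("pig",PIG,PA),("home",HOME,HA)):
  for tilt in (0,.15,.25,.3,.35,.4,.5,.6):
    gp=np.r_[c-.092*u(a),.054]
    for fl in (False,True):
      R=down(a,tilt,fl); j=inverse_kinematics(gp+0.0188*R[:,2],R)
      print(nm,tilt,fl,None if j is None else np.round(j,2))
E
```

```text
pig 0 False [ 0.65  0.21 -0.73 -0.   -0.63 -1.79]
pig 0 True [ 0.65  0.21 -0.73  0.   -0.63  1.35]
pig 0.15 False [ 0.68  0.13 -0.89  0.1  -0.41 -1.91]
pig 0.15 True [ 0.68  0.13 -0.89  0.1  -0.41  1.23]
pig 0.25 False None
pig 0.25 True None
pig 0.3 False None
pig 0.3 True None
pig 0.35 False None
pig 0.35 True None
pig 0.4 False None
pig 0.4 True None
pig 0.5 False None
pig 0.5 True None
pig 0.6 False None
pig 0.6 True None
home 0 False [ 0.32  0.47 -0.29  0.   -0.81 -1.95]
home 0 True [ 0.32  0.47 -0.29  0.   -0.81  1.19]
home 0.15 False [ 0.35  0.41 -0.47  0.11 -0.56 -2.07]
home 0.15 True [ 0.35  0.41 -0.47  0.11 -0.56  1.07]
home 0.25 False [ 0.37  0.37 -0.62  0.29 -0.37 -2.25]
home 0.25 True [ 0.37  0.37 -0.62  0.29 -0.37  0.89]
home 0.3 False [ 0.35  0.35 -0.74  0.52 -0.23 -2.47]
home 0.3 True [ 0.35  0.35 -0.74  0.52 -0.23  0.67]
home 0.35 False None
home 0.35 True None
home 0.4 False None
home 0.4 True None
home 0.5 False None
home 0.5 True None
home 0.6 False None
home 0.6 True None
```

```bash
python3 - <<'E'
from h import *
R=down(SA); g=SP-0.008*u(SA)
env.move_to(np.r_[g,0.1],R); env.set_gripper(0.04)
env.move_l(np.r_[g,0.015],0.12); st()
env.move_l(np.r_[g,0.003],0.03); st()
env.set_gripper(0.0); st()
env.move_l(np.r_[g,0.2],0.15); st()
p,d,m,P=cam("wrist");save("w2.png",p)
E
```

```text
t 4.33 pos [ 0.5152 -0.271   0.0155] F [ 0.1  0.3 -0.5] g 0.0402
t 4.88 pos [ 0.5146 -0.2708  0.0028] F [ 0.6 -0.3  0.3] g 0.0397
t 5.47 pos [ 0.5147 -0.2708  0.0031] F [-0.   0.4  1.1] g 0.0106
t 6.94 pos [ 0.5142 -0.2706  0.199 ] F [ 0.5 -0.   0.3] g 0.0105
```

View pics/w2.png

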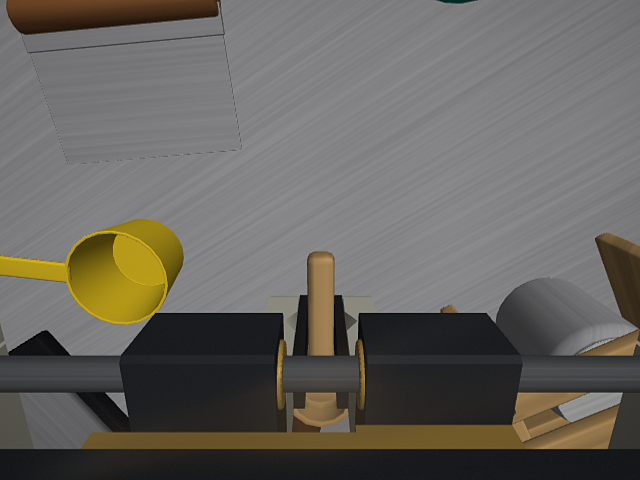

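```bash
python3 - <<'E'
from h import *
R=down(PA); g=PIG-0.008*u(PA)
s=readout.read_state(); R0=np.array(s["eef_rot"]).reshape(3,3)
env.move_l(np.r_[SP-0.008*u(SA),0.25],0.15)
env.move_to(np.r_[g,0.25],R); st()
p,d,m,P=cam("top");save("t3.png",p[140:320,150:370],3.6)
env.move_l(np.r_[g,0.12],0.15); st()
env.move_l(np.r_[g,0.042],0.06); st()
env.set_gripper(0.028); st(); env.wait(0.3)
env.move_l(np.r_[g,0.12],0.1); st()
env.move_l(np.r_[g,0.25],0.2); 
p,d,m,P=cam("wrist");save("w3.png",p)
p,d,m,P=cam("scene");save("s3.png",p[200:400,300:520],3.6)
E
```

```text
t 8.94 pos [0.5084 0.1227 0.2498] F [ 0.3 -0.  -0.7] g 0.0109
t 10.01 pos [0.5088 0.1235 0.1208] F [ 0.1  0.7 -0.5] g 0.0110
t 11.46 pos [0.5085 0.1235 0.0424] F [-0.6 -0.7 -0.7] g 0.0106
t 12.03 pos [0.5082 0.1234 0.042 ] F [ 0.9 -0.3 -0.6] g 0.0280
t 13.26 pos [0.5078 0.1232 0.1194] F [-0.6 -0.5 -0.4] g 0.0283
```

View pics/w3.png

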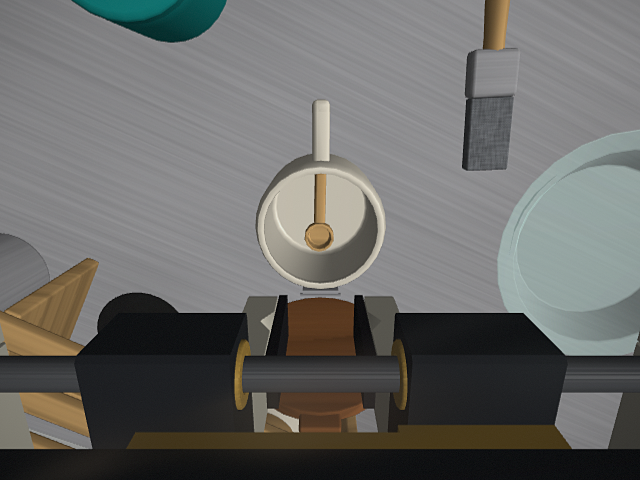

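View pics/s3.png

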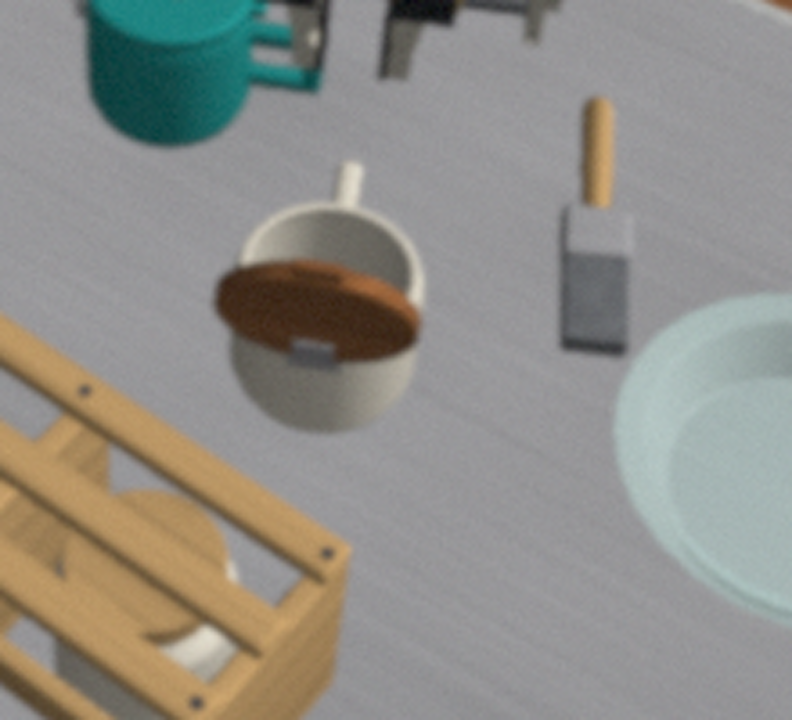

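```bash
python3 - <<'E'
from h import *
R=down(PA)
env.set_gripper(0.0)
q=lambda r,z:np.r_[PIG+r*u(PA),z]
print(inverse_kinematics(q(.155,.165),R))
env.move_l(q(.155,.26),0.2); st()
env.move_l(q(.155,.165),0.15); st()
env.move_l(q(.05,.165),0.08); st()
env.move_l(q(-.03,.165),0.08); st()
env.wait(.3)
p,d,m,P=cam("top");save("t4.png",p[140:320,150:370],3.6)
p,d,m,P=cam("scene");save("s4.png",p[200:400,300:520],3.6)
E
```

```text
[ 0.56772256  0.412825   -0.04959551  0.         -1.10837582 -1.70951888]
t 15.81 pos [0.6559 0.1909 0.2598] F [-1.4 -0.   0.7] g 0.0008
t 16.59 pos [0.6569 0.1913 0.1663] F [-0.1  0.9  0.3] g 0.0004
t 18.05 pos [0.5613 0.1477 0.1649] F [-0.2 -0.2 -0.3] g 0.0004
t 19.20 pos [0.4886 0.1144 0.165 ] F [ 0.8 -0.7 -0.8] g 0.0006
```

View pics/s4.png

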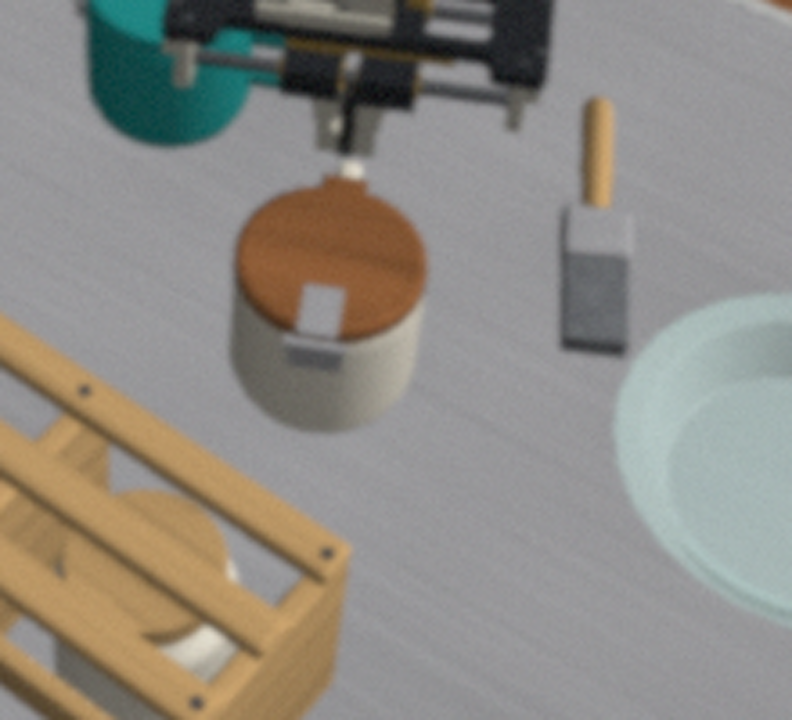

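```bash
python3 - <<'E'
from h import *
f=np.load("top.npz");p,d,P=f["p"],f["d"],f["P"];m=viewer.camera_model("top");W=cloud(d,m,P);z=W[...,2]
hs=cv2.cvtColor(p,cv2.COLOR_RGB2HSV)
k=(abs(hs[...,0].astype(int)-87)<10)&(hs[...,1]>120)&(z>.085)
q=W[k][:,:2].astype(np.float32);print("turq",k.sum(),cv2.minEnclosingCircle(q),z[k].max())
T=cv2.minEnclosingCircle(q)[0]
# pre-grasp verify
R=down(PA,.15); gp=np.r_[PIG-.096*u(PA),.057]; tcp=gp+.0188*R[:,2]
pos0=readout.read_state()["tool_pos"]
env.move_l(np.r_[PIG-.05*u(PA),.25],0.2)
p,d,m,P=cam("wrist");save("w5.png",p);W=cloud(d,m,P);z=W[...,2];hs=cv2.cvtColor(p,cv2.COLOR_RGB2HSV)
rr=np.hypot(W[...,0]-PIG[0],W[...,1]-PIG[1])
k=(z>.068)&(z<.085)&(hs[...,1]<70)&(rr<.115)&(rr>.066);k[300:]=0
q=W[k][:,:2];print("handle",len(q),q.mean(0),rr[k].max());v=PIG-q.mean(0);print(np.arctan2(v[1],v[0]))
ax=np.linalg.svd(q-q.mean(0),full_matrices=False)[2][0];print("axis",np.arctan2(ax[1],ax[0]))
k=(z>.097)&(z<.112)&(hs[...,1]>90)&(rr<.06);k[300:]=0;q=W[k][:,:2].astype(np.float32);print("lid",len(q),cv2.minEnclosingCircle(q),np.percentile(W[k][:,2],[5,50,95]))
A=HOME-.135*u(HA)
for i in range(9):
    s=i/8; c=PIG+s*(A-PIG); a=PA+s*(HA-PA);R=down(a,.15);gp=np.r_[c-.096*u(a),.057];t=gp+.0188*R[:,2]
    j=inverse_kinematics(t,R)
    # turquoise centre in tool plan coords rel. grasp
    dv=np.array(T)-gp[:2]; print(i,None if j is None else np.round(j,2),"along",dv@u(a),"lat",dv@np.array([-np.sin(a),np.cos(a)]))
for s in (0,.5,1):
    c=A+s*(HOME-A);R=down(HA,.15);gp=np.r_[c-.096*u(HA),.057];print(inverse_kinematics(gp+.0188*R[:,2],R))
E
```

```text
turq 2243 ((0.3290862441062927, -0.056483302265405655), 0.11152704060077667) 0.5644287126979031
handle 756 [0.43848063 0.09248792] 0.10152711561653968
0.4180210507986599
axis 0.4335175404175058
lid 9032 ((0.5099238753318787, 0.12475311756134033), 0.05437988415360451) [0.10215481 0.10409498 0.10531314]
0 [ 0.69  0.12 -0.89  0.1  -0.41 -1.91] along -0.14971856979804352 lat -0.0890426587185134
1 [ 0.66  0.13 -0.88  0.11 -0.41 -1.96] along -0.1479770310717212 lat -0.08682608951964778
2 [ 0.63  0.14 -0.88  0.12 -0.41 -2.  ] along -0.14738601557773973 lat -0.08478610933377669
3 [ 0.61  0.15 -0.87  0.13 -0.42 -2.05] along -0.1479141225482472 lat -0.08305261973917806
4 [ 0.58  0.16 -0.86  0.14 -0.42 -2.09] along -0.14951852670317467 lat -0.08175215156259151
5 [ 0.56  0.17 -0.84  0.15 -0.42 -2.14] along -0.15214528409180716 lat -0.081006963555788
6 [ 0.53  0.19 -0.83  0.16 -0.43 -2.18] along -0.15572970480610562 lat -0.08093416650598789
7 [ 0.51  0.2  -0.81  0.17 -0.43 -2.23] along -0.16019679056255182 lat -0.08164487754798314
8 [ 0.48  0.21 -0.8   0.18 -0.44 -2.27] along -0.1654617348187585 lat -0.08324340929385984
[ 0.48310241  0.21474242 -0.79606282  0.18174811 -0.43724164 -2.26851856]
[ 0.41207956  0.30875008 -0.63578072  0.14167112 -0.49630703 -2.15772056]
[ 0.35741942  0.39824691 -0.47370168  0.11216875 -0.56408015 -2.07359316]
```

View pics/w5.png

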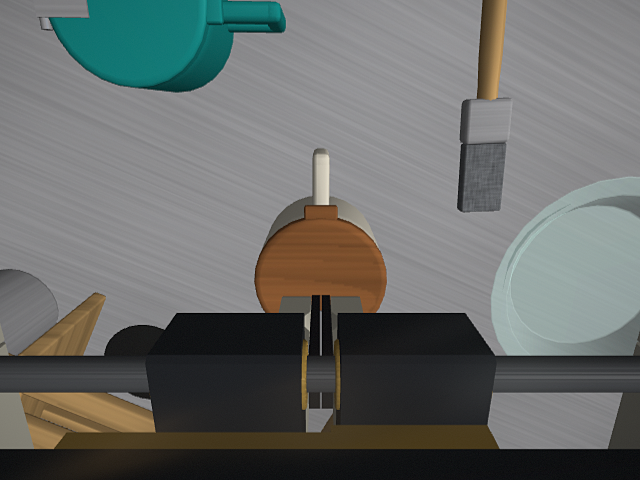

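```bash
python3 - <<'E'
from h import *
f=np.load("top.npz");p,d,P=f["p"],f["d"],f["P"];m=viewer.camera_model("top");W=cloud(d,m,P);z=W[...,2]
hs=cv2.cvtColor(p,cv2.COLOR_RGB2HSV)
k=(abs(hs[...,0].astype(int)-87)<10)&(hs[...,1]>120)&(z>.098)&(z<.112);k[:,:300]=0;k[:,375:]=0;k[:260]=0;k[345:]=0
T=np.array(cv2.minEnclosingCircle(W[k][:,:2].astype(np.float32))[0]);print("turq",T,k.sum(),cv2.minEnclosingCircle(W[k][:,:2].astype(np.float32))[1])
A=HOME-.135*u(HA)
for i in range(5):
    s=i/4; c=PIG+s*(A-PIG); a=PA+s*(HA-PA);gp=c-.096*u(a);dv=T-gp;print("along",dv@u(a),"lat",dv@np.array([-np.sin(a),np.cos(a)]))
R=down(PA,.15)
def tc(r,gz): return np.r_[PIG-r*u(PA),gz]+.0188*R[:,2]
env.move_l(np.r_[PIG-.10*u(PA),.25],0.2,rotation=down(PA)); 
env.set_gripper(.044)
env.move_to(tc(.104,.16),R); st()
env.move_l(tc(.097,.10),.12); st()
env.move_l(tc(.097,.062),.06); st()
p,d,m,P=cam("wrist");save("w6.png",p)
p,d,m,P=cam("scene");save("s6.png",p[130:350,270:510],3.3)
E
```

```text
turq [ 0.38276267 -0.06996079] 2241 0.05801516771316528
along -0.10651230175764924 lat -0.12362617752540293
along -0.10032416297642653 lat -0.11390626387967755
along -0.09928814620528872 lat -0.10498381629163062
along -0.10306411046041755 lat -0.09793818200998894
along -0.11112979239609742 lat -0.093771533705431
t 22.05 pos [0.4237 0.0846 0.1419] F [1.  0.6 0.5] g 0.0440
t 22.70 pos [0.4308 0.0881 0.0823] F [-1.1 -0.6  0.5] g 0.0437
t 23.48 pos [0.4301 0.0877 0.0437] F [1.1 0.4 0.7] g 0.0440
```

View pics/w6.png

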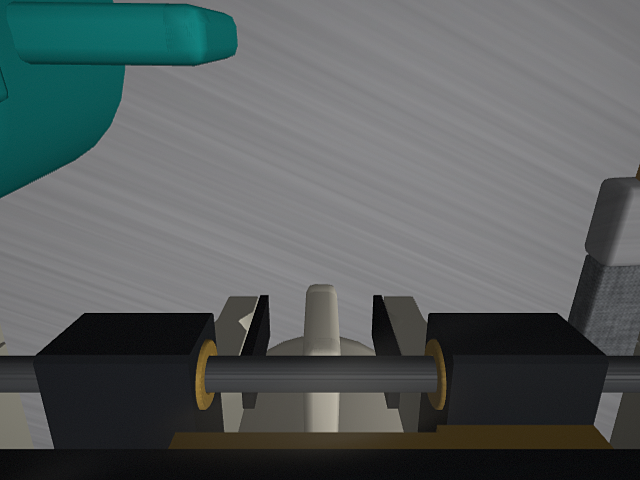

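View pics/s6.png

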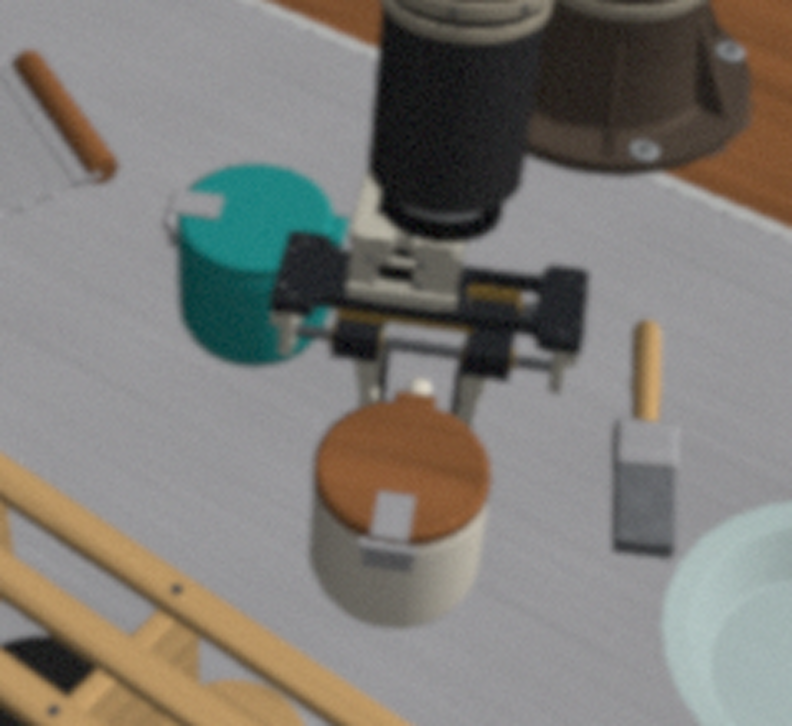

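```bash
python3 - <<'E'
from h import *
TILT=.15;GZ=.062;GR=.097
env.set_gripper(0.0); st()
B=PIG+.05*u(PA); A=HOME-.13*u(HA)
def tp(c,a):
    R=down(a,TILT); return np.r_[c-GR*u(a),GZ]+.0188*R[:,2],R
t,R=tp(B,PA); env.move_l(t,.06,rotation=R); st()
for s in (.25,.5,.75,1.):
    t,R=tp(B+s*(A-B),PA+s*(HA-PA)); env.move_l(t,.06,rotation=R); st()
p,d,m,P=cam("top");np.savez("top7.npz",p=p,d=d,P=P);save("t7.png",p[70:320,150:430],2.8)
p,d,m,P=cam("scene");save("s7.png",p[180:420,150:450],2.6)
E
```

```text
t 24.18 pos [0.4299 0.0876 0.0435] F [-1.7  1.3  1.1] g 0.0141
t 25.17 pos [0.4728 0.106  0.0429] F [-9.6 -4.9 15.4] g 0.0138
t 25.72 pos [0.4806 0.0847 0.0431] F [ 0.5 -1.4 -3.7] g 0.0138
t 26.27 pos [0.4875 0.0622 0.0432] F [ 0.6 -0.1 -4.8] g 0.0142
t 26.82 pos [0.4961 0.0397 0.0434] F [ 1.4 -0.6 -4.9] g 0.0137
t 27.38 pos [0.5057 0.0172 0.0434] F [ 1.1 -0.9 -4.6] g 0.0138
```

View pics/t7.png

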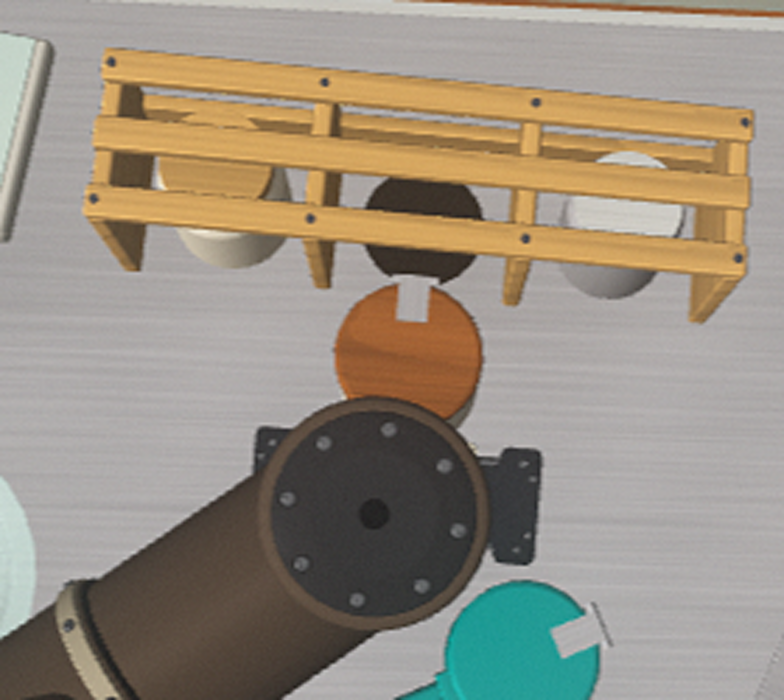

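View pics/s7.png

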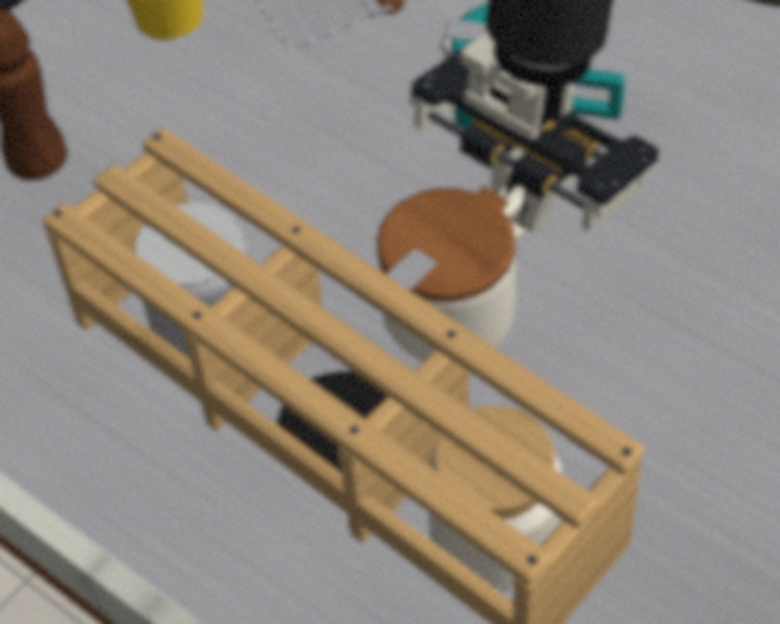

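```bash
python3 - <<'E'
from h import *
f=np.load("top7.npz");p,d,P=f["p"],f["d"],f["P"];m=viewer.camera_model("top");W=cloud(d,m,P);z=W[...,2]
hs=cv2.cvtColor(p,cv2.COLOR_RGB2HSV)
k=(z>.098)&(z<.112);k[:165]=0;k[225:]=0;k[:,:255]=0;k[:,335:]=0
q=W[k&(hs[...,1]>90)][:,:2].astype(np.float32)
# outer boundary of upper/lateral arc: convex hull points away from robot side
h=cv2.convexHull(q)[:,0];h=h[h[:,0]>q[:,0].max()-.075];print(len(q),len(h),circ(h),"enc",cv2.minEnclosingCircle(q))
s=readout.read_state();t=np.array(s["tool_pos"]);Rm=np.array(s["eef_rot"]).reshape(3,3)
print("pig implied",(t-.0188*Rm[:,2])[:2]+.097*u(HA),"plan",HOME-.13*u(HA))
E
```

```text
1748 9 (array([ 0.57005297, -0.02986912]), np.float64(0.10168936059637523)) enc ((0.6153435707092285, -0.005145842209458351), 0.07808835804462433)
pig implied [0.59963655 0.0121822 ] plan [0.59969373 0.01209447]
```

```bash
python3 - <<'E'
from h import *
f=np.load("top7.npz");p,d,P=f["p"],f["d"],f["P"];m=viewer.camera_model("top")
w=ray([(269.6,196.8),(322.1,196.8),(296.5,170.9)],.1035,m,P)[:,:2];print(w,np.linalg.norm(w[0]-w[1]),w[2]-.054*u(HA))
c=w[2]-.054*u(HA);d=c-HOME;print("lat",d@np.array([-np.sin(HA),np.cos(HA)]),(w[0]+w[1])/2)
E
```

```text
[[ 0.59525327  0.06397562]
 [ 0.59903843 -0.04155203]
 [ 0.65105505  0.01174985]] 0.1055955052997374 [0.59713552 0.01469679]
lat 0.0024588249777991555 [0.59714585 0.01121179]
```

```bash
python3 - <<'E'
from h import *
TILT=.15;GZ=.062;GR=.097
def tp(c,a):
    R=down(a,TILT); return np.r_[c-GR*u(a),GZ]+.0188*R[:,2],R
for x in (-.07,-.012):
    t,R=tp(HOME+x*u(HA),HA); env.move_l(t,.06,rotation=R); print(x);st()
for x in np.arange(-.009,.0041,.002):
    t,R=tp(HOME+x*u(HA),HA); env.move_l(t,.03,rotation=R); env.wait(.05);print(round(x,4)); s=st()
    if -np.dot(s["contact_force"][:2],u(HA))>12: break
p,d,m,P=cam("top");np.savez("top8.npz",p=p,d=d,P=P);save("t8.png",p[70:320,150:430],2.8)
p,d,m,P=cam("scene");save("s8.png",p[180:420,150:450],2.6)
E
```

```text
-0.07
t 28.62 pos [0.5657 0.014  0.0435] F [ 1.  -0.2 -4.9] g 0.0138
-0.012
t 29.74 pos [0.6238 0.0109 0.0435] F [ 2.  -0.  -6.2] g 0.0138
-0.009
t 30.04 pos [0.6264 0.0106 0.0435] F [-1.1 -0.1 -2.8] g 0.0136
-0.007
t 30.34 pos [0.6285 0.0105 0.0434] F [-1.9  0.1 -3.3] g 0.0136
-0.005
t 30.64 pos [0.6307 0.0104 0.0434] F [-1.3 -1.4 -3.8] g 0.0137
-0.003
t 30.94 pos [0.6327 0.0103 0.0434] F [-0.1 -0.2 -3.6] g 0.0139
-0.001
t 31.24 pos [0.6347 0.0102 0.0434] F [-0.8 -0.2 -4. ] g 0.0136
0.001
t 31.54 pos [0.6366 0.0101 0.0434] F [-1.3  0.1 -4.2] g 0.0137
0.003
t 31.84 pos [0.6386 0.01   0.0434] F [-0.5  0.6 -3.3] g 0.0138
```

View pics/t8.png

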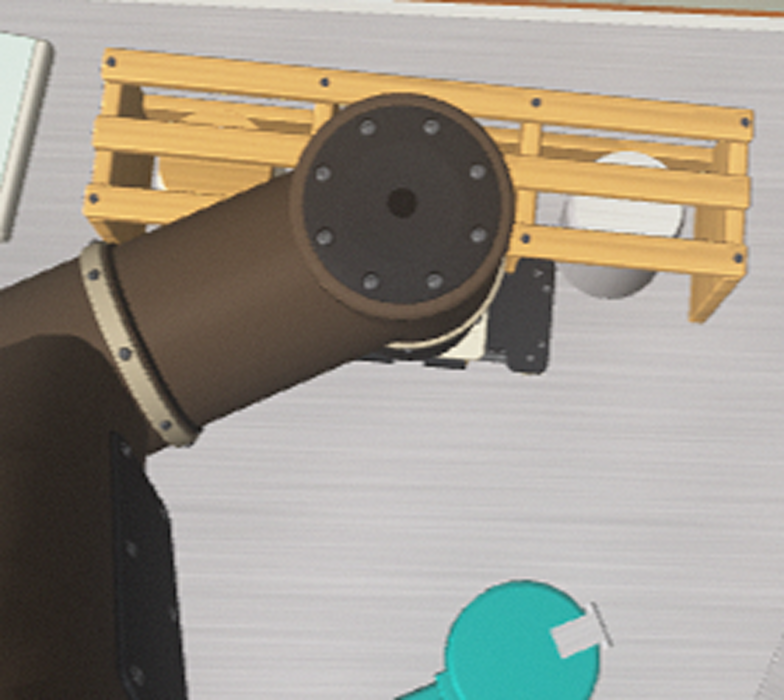

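View pics/s8.png

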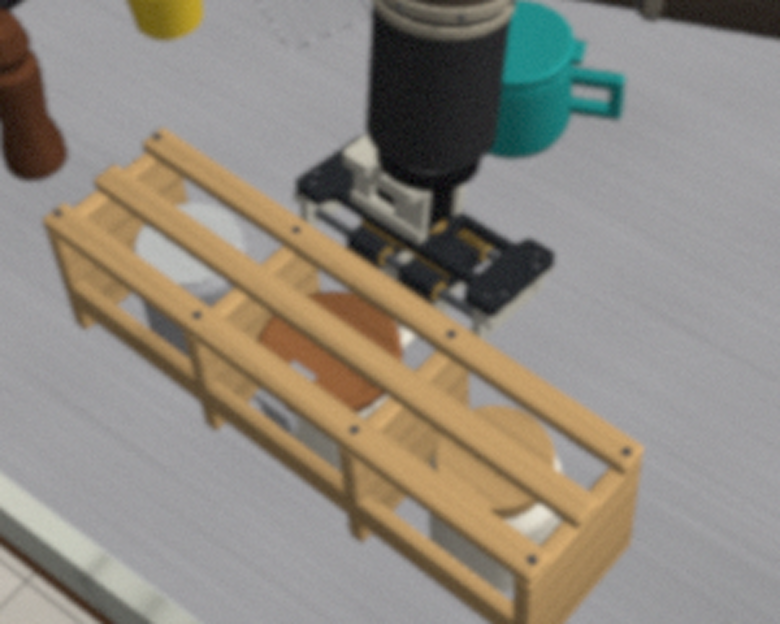

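```bash
python3 - <<'E'
from h import *
env.set_gripper(.04); s=st()
R=np.array(s["eef_rot"]).reshape(3,3);t=np.array(s["tool_pos"])
b=np.r_[-u(HA),0]
env.move_l(t-.06*R[:,2]+.01*b,.08); st()
env.move_l(np.r_[(t+.15*b)[:2],.25],.2); st()
env.move_to(np.r_[HOME-.24*u(HA),.25],down(HA)); st()
p,d,m,P=cam("wrist");np.savez("w9.npz",p=p,d=d,P=P);save("w9.png",p)
p,d,m,P=cam("top");np.savez("top9.npz",p=p,d=d,P=P);save("t9.png",p[70:320,150:430],2.8)
p,d,m,P=cam("scene");np.savez("s9.npz",p=p,d=d,P=P);save("s9.png",p[180:420,150:450],2.6)
E
```

```text
t 32.62 pos [0.6385 0.01   0.0434] F [ 0.4 -1.1 -0.4] g 0.0402
t 33.55 pos [0.6193 0.011  0.1024] F [-0.3  0.2 -0.1] g 0.0400
t 34.68 pos [0.4887 0.0181 0.249 ] F [ 0.2 -0.3  0.3] g 0.0400
t 34.97 pos [0.4911 0.018  0.2477] F [-0.8 -0.6 -0.5] g 0.0399
```

View pics/t9.png

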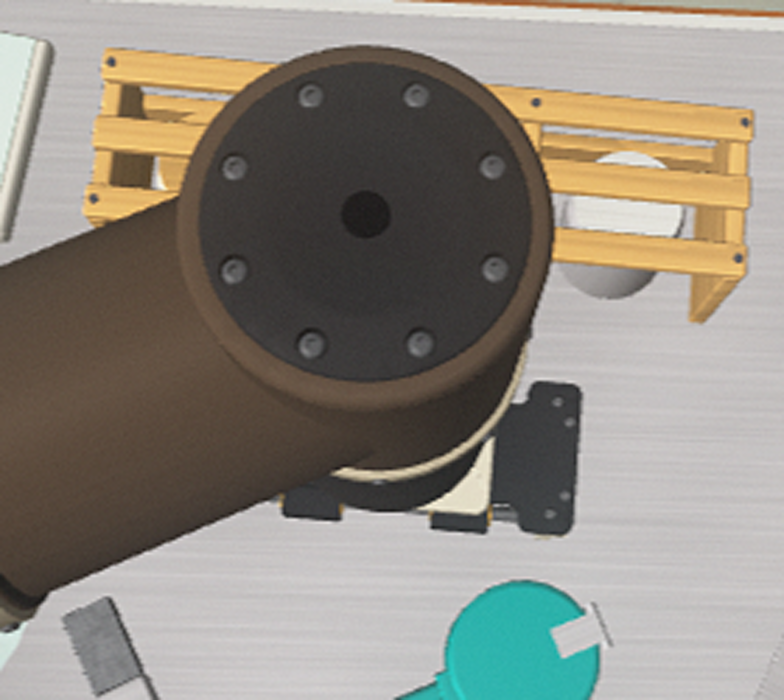

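View pics/s9.png

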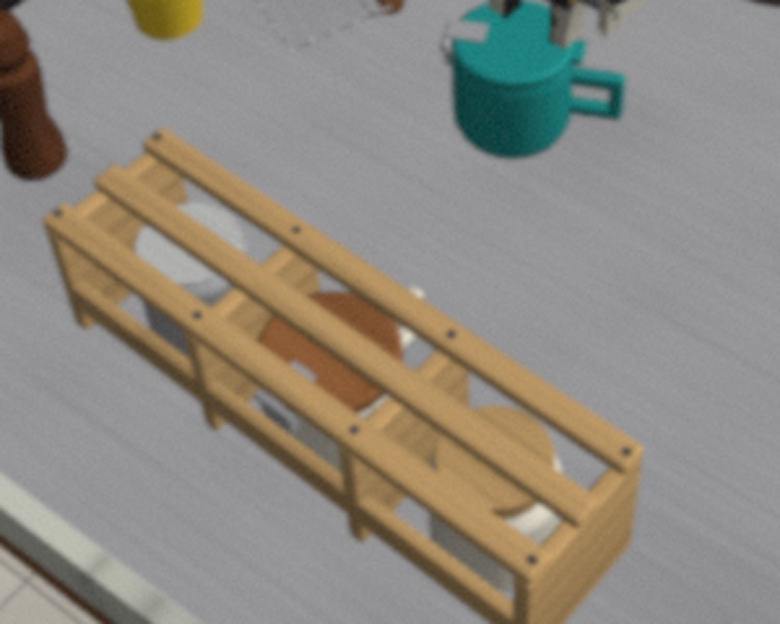

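View pics/w9.png

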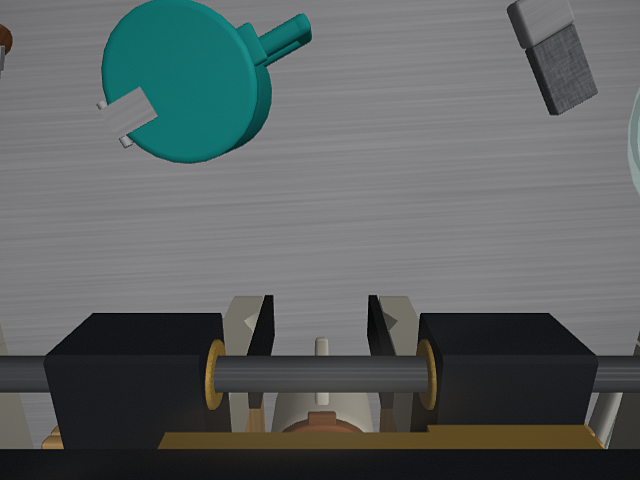

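```bash
python3 - <<'E'
from h import *
R=down(HA); q=lambda r,z:np.r_[HOME-r*u(HA),z]
env.set_gripper(0.0)
env.move_l(q(.16,.25),.2,rotation=R)
env.move_l(q(.16,.04),.12); st()
env.move_l(q(.118,.04),.06); st()
for r in np.arange(.116,.0949,-.001):
    env.move_l(q(r,.04),.02); s=st(); print(round(r,4),round(-np.dot(s["contact_force"][:2],u(HA)),1))
    if -np.dot(s["contact_force"][:2],u(HA))>14: break
p,d,m,P=cam("scene");np.savez("s10.npz",p=p,d=d,P=P);save("s10.png",p[180:420,150:450],2.6)
E
```

```text
t 38.40 pos [0.5701 0.0139 0.0406] F [ 0.1 -0.4 -0.2] g 0.0002
t 39.25 pos [0.6113 0.0114 0.0398] F [0.3 0.9 0.3] g 0.0004
t 39.50 pos [0.6137 0.0114 0.0401] F [ 0.6 -1.2  0.4] g 0.0007
0.116 -0.7
t 39.75 pos [0.6147 0.0113 0.04  ] F [0.2 0.7 0.3] g -0.0000
0.115 -0.2
t 40.00 pos [0.6157 0.0112 0.04  ] F [ 0.9 -0.2 -0.2] g 0.0003
0.114 -0.9
t 40.25 pos [0.6167 0.0112 0.04  ] F [-0.2 -0.1  0.7] g 0.0002
0.113 0.2
t 40.50 pos [0.6177 0.0111 0.04  ] F [-0.8 -0.2 -0.1] g 0.0006
0.112 0.8
t 40.75 pos [0.6187 0.0111 0.04  ] F [ 0.6  0.6 -0.5] g 0.0002
0.111 -0.6
t 41.00 pos [0.6197 0.011  0.04  ] F [0.4 0.5 0.4] g 0.0002
0.11 -0.3
t 41.25 pos [0.6205 0.0109 0.0399] F [-1.  -0.6 -0.5] g 0.0001
0.109 0.9
t 41.50 pos [0.6207 0.0108 0.0398] F [-5.3  0.6  2.5] g 0.0003
0.108 5.3
t 41.75 pos [0.6209 0.0106 0.0398] F [-7.5  1.6  5.7] g 0.0006
0.107 7.6
t 42.00 pos [0.6209 0.0106 0.0397] F [-10.7   2.3   8. ] g 0.0002
0.106 10.8
t 42.25 pos [0.6209 0.0105 0.0396] F [-13.7   3.4   9.6] g 0.0006
0.105 13.9
t 42.50 pos [0.621  0.0104 0.0396] F [-18.2   4.7  13.2] g 0.0007
0.104 18.4
```

View pics/s10.png

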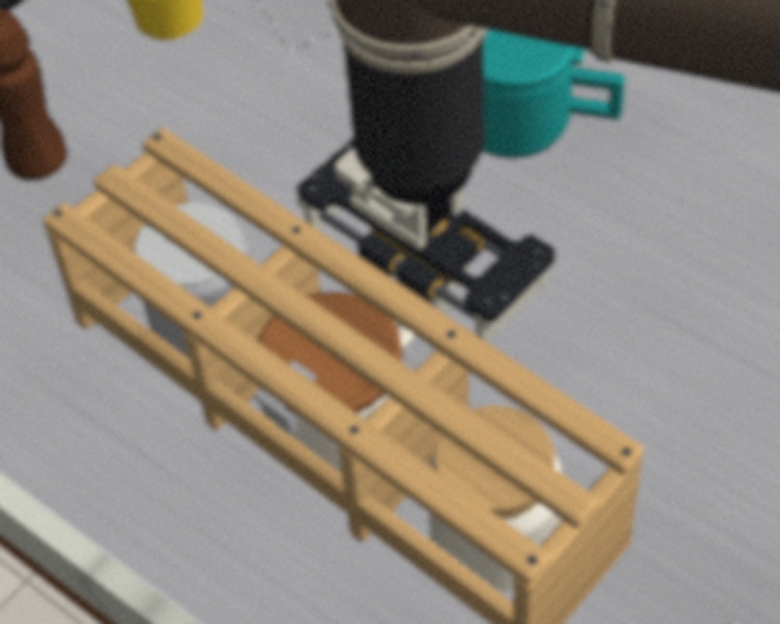

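```bash
python3 - <<'E'
from h import *
R=down(HA); q=lambda r,z:np.r_[HOME-r*u(HA),z]
env.move_l(q(.15,.04),.1); st()
env.move_l(q(.19,.2),.2); st()
env.movej([-0.974, 0.359, 0.012, 0, -1.224, -0.288]); st()
p,d,m,P=cam("top");np.savez("top11.npz",p=p,d=d,P=P);save("t11.png",p[70:320,150:430],2.8);save("t11f.png",p)
p,d,m,P=cam("scene");np.savez("s11.npz",p=p,d=d,P=P);save("s11.png",p[220:400,170:410],3.3)
E
```

```text
t 43.16 pos [0.5808 0.0134 0.0404] F [0.8 0.2 0. ] g 0.0006
t 44.13 pos [0.5394 0.0153 0.1989] F [-0.6 -0.8 -0.2] g 0.0002
t 46.75 pos [ 0.2059 -0.6429  0.2264] F [ 0.8 -0.3 -0.4] g 0.0001
```

View pics/t11.png

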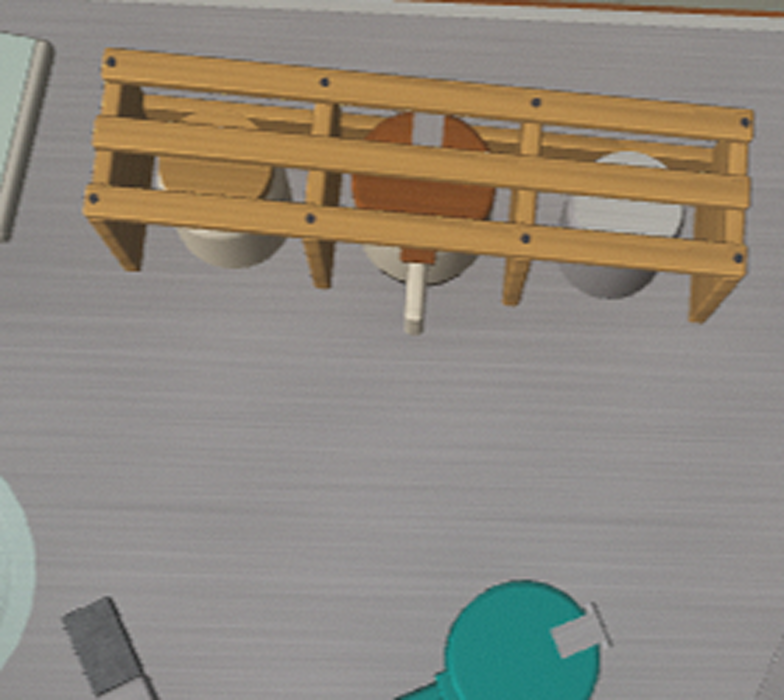

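View pics/s11.png

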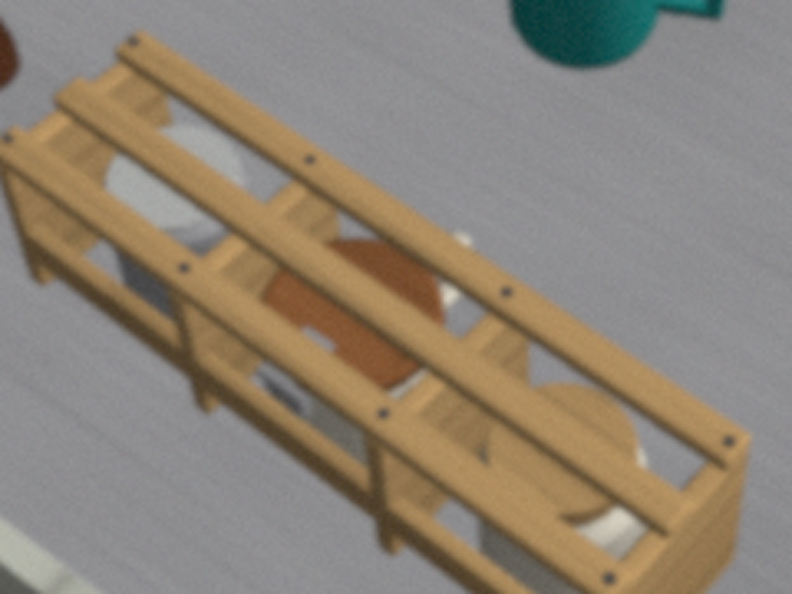

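View pics/t11f.png

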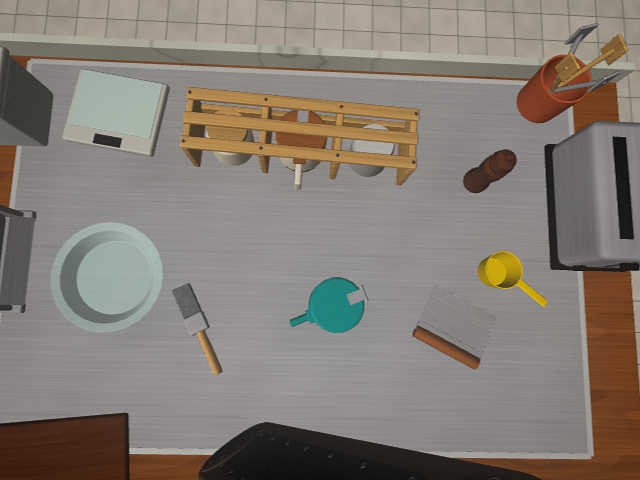

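```bash
python3 - <<'E'
from h import *
f=np.load("top11.npz");p,d,P=f["p"],f["d"],f["P"];m=viewer.camera_model("top");W=cloud(d,m,P);z=W[...,2];hs=cv2.cvtColor(p,cv2.COLOR_RGB2HSV)
rel=(W[...,:2]-HOME)@np.array([[np.cos(HA),-np.sin(HA)],[np.sin(HA),np.cos(HA)]])
k=(z>.098)&(z<.112)&(abs(rel[...,0])<.075)&(abs(rel[...,1])<.066);q=rel[k];zz=z[k]
kk=k&(hs[...,2]<175);print(k.sum(),"lid x",q[:,0].min(),q[:,0].max(),"y",np.percentile(q[:,1],[.5,99.5]),"z",np.percentile(zz,[2,50,98]))
A=np.c_[q,np.ones(len(q))];print("lid plane slopes",np.linalg.lstsq(A,zz,rcond=None)[0])
b=(q[:,0]>.03);print("back arc y mid",np.percentile(q[b][:,1],[1,99]).mean())
k=(z>.06)&(z<.085)&(rel[...,0]<-.065)&(rel[...,0]>-.12)&(abs(rel[...,1])<.03);q=rel[k];print("handle",len(q),q.mean(0),q[:,0].min())
f0=np.load("top.npz")["p"]; df=cv2.absdiff(p,f0).max(2)>40; 
for n,(u0,u1,v0,v1) in dict(dish=(45,170,215,340),brush=(165,225,280,380),cup=(470,555,245,310),scr=(405,500,280,372),mill=(455,520,145,195),tin=(205,256,115,168),jar=(346,398,120,178),turq=(285,372,270,335)).items(): print(n,df[v0:v1,u0:u1].sum())
E
```

```text
1049 lid x -0.06227079246220644 0.05238770900918159 y [-0.05018792  0.05245569] z [0.10032281 0.10446665 0.10787133]
lid plane slopes [0.01865942 0.00128736 0.10431483]
back arc y mid 0.0007177983394778716
handle 115 [-0.08279466  0.00010833] -0.09844377028903503
dish 0
brush 0
cup 0
scr 0
mill 0
tin 0
jar 0
turq 0
```

```bash
python3 - <<'E'
from h import *
st(); workorder.finish_job()
E
```

```text
t 46.85 pos [ 0.2059 -0.6429  0.2264] F [-0.6  0.5  0.5] g 0.0002
the job is handed in; nothing more can be done
```

The job is handed in at 46.9 s. The salt pig stands in the liner bay with the spoon inside, the lid shut and the handle facing out. `finish_job` gives no verdict, so the result rests on my own checks.

**What I did**
1. I gripped the spoon by its bar, lowered it into the open white crock and let go. The turquoise look-alike was not touched.
2. I tipped the lid shut from behind with closed fingers.
3. I slid the pig by its handle, at constant height, into the bay.
4. I released it and pushed the handle with closed fingers until it stopped. The push rose to 18 N with no further movement, so I take it to be against the back rail.
5. I backed off to the start pose; the force readings were near zero.

**Last checks**
- **Position:** handle and lid edges in the final top view put the pig about 1 mm from home along the bay and 0–1 mm across it. The handle points straight out, and the lid top is at 104 mm.
- **Spoon:** the wrist camera showed it lying on the crock floor before the lid closed. I could not see it afterwards.
- **Other items:** comparing the top-view pictures from before and after showed no change at the tin, jar, dish, cup, scraper, mill, brush or turquoise pot.

**What disagreed**
- The gripped slide ran to 3 mm past the planned home position with no sign of rail contact, which is why I added the push.
- The lid plane fitted from depth sloped 0.019 rad, higher at the hinge end. I take that as noise, and it is under the 0.06 rad limit.
- There was a brief 15 N vertical reading at the start of the slide. The pig showed no tipping in the pictures.
- My first lid fit in front of the bay also picked up other parts of the picture. I replaced it with a manual edge measurement, which agreed with the plan to 3 mm.

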